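Find the gauge leaf that fits the press spindle

ROBOT

A 7-joint arm with a two-finger parallel gripper is mounted at the origin on a cart in front of the work surface, level with it; the furniture and walls round the work are solid. World frame = base frame: x ahead of the robot, y to its left, z up, the work surface at z = 0. Lengths are in m, angles in rad, forces in N, time in s.
With the tool pointing down it reaches from about 0.4 to 0.875 m from the base axis. Payload 19.3 kg.
Tool frame: the origin (TCP) lies at the very end of the fingers, on their centre line; the grasp point (between the pads) lies 19 mm behind it; z points along the fingers, y is the line along which they close (so a half turn about z gives the same grasp; the last joint's range is limited). The gripper opens to 85 mm and grips with 20 to 120 N. Pads are 22 mm wide; open, the fingers measure 114 mm over their backs; the gripper's body (76 mm by 85 mm) begins 54 mm behind the grasp point. The pads swing forward as they close: fully open they stand 13 mm farther back than shut.
Start: joints at [-1.326, 0.521, -0.036, 1.599, 0.021, 1.021, -0.113], TCP at [0.194, 0.594, 0.231] pointing down, gripper open.
Joint ranges: [-2.91, 2.91], [-0.3, 2.13], [-1.5, 1.42], [0.17, 2.43], [-1.26, 4.41], [0.16, 1.93], [-2.52, 2.52]. Speed limits (rad/s): [1.89, 1.89, 2.39, 2.39, 3.01, 3.01, 3.01].

INTERFACE

Orientations are given as [roll, pitch, yaw] about the fixed x, y, z axes, in that order (R = Rz(yaw) Ry(pitch) Rx(roll)).
In Python, from workcell import monitor, optics, job_done gives the robot as it stands.
- The arm moves only by the shell command python3 -m handwheel 'ROWS' [FORCE]. ROWS is JSON, a list of rows, each an object of numbers: "dx", "dy", "dz": the shift along the tool's x, y, z in cm; "wx", "wy", "wz": the turn, a rotation vector about the tool's x, y, z in rad; "claw": the opening in per cent of the stroke, from 0 (shut) to 100 (fully open). A call has 1 to 8 rows; each row shifts and turns the commanded pose from where the row before left it, along the tool's axes as they then stand; what a row does not reach is not made up. A row lasts 1/8 s, in which the tool goes at most 62.5 mm and 10.7 degrees, less where a joint would pass 70% of its speed; a pose out of reach is approached as far as the arm can. A call with a gripper value outside its range is refused whole. The fingers move at their own pace and stop on an object; FORCE is the grip in N (left out, the last holds). Time passes only in rows, so rows that do not move let the fingers close. It gives the time, the measured TCP pose, the force, the opening and the grip force at its end, in the units of the state.
- monitor.observe(): the state, without advancing time (a new reading comes with each control period).
- optics.grab_frame(name): name is "scene" or "top" or "wrist"; returns a dict with "frame" (384x512x3 uint8, blue, green, red), "fovy" (degrees; the focal length in pixels is half the picture's height over the tangent of half this angle, whatever the lens; pixels are square), "cx", "cy" (the principal point, pixels), "k1" (the pictures are not rectified: a ray, as slopes to the right and down, at radius r is drawn at 1 + k1 r^2 times it, then the intrinsics apply), "R" (3x3) and "t" (3): a world point X has camera coordinates R X + t. Camera axes: x right, y down, z forward; pixel columns grow to the right and rows downward; lengths in m; the calibration is good to about 2 mm. A picture is of the moment at which its call begins. There is no depth.
- job_done(): hands the job in; it is judged then, once.
Trained networks look in the newest picture that a camera, given by its name, has taken for a name from the list of things; names that differ only in an ending like _2 or _b are one class to them, and where a whole thing is asked for, a point or a joint stands for the part that bears it (a point fixed in the world has none). Each returns a list of dicts, best first, with "p" (0 to 1); they miss things now and then, are a little off and sometimes report something else, mostly with a low value. They report only what shows in the picture. A call takes as long as a camera call.
- optics.masks_of(name, camera): "region" (384x512 bool, what is visible of it) and "rect" ([left, top, width, height] in pixels, round what is visible of it).
The state is a dict: "clock": time; "qpos": joint angles; "qd": joint speeds; "joint_efforts": joint torques, N m; "position": TCP position; "tool_rot": TCP orientation; "force": force on the tool from outside, world axes, zero at the start; "moment": the same for the moment, N m; "grip_width": finger opening in m; "finger_force": force on a finger pad.
Only numpy, scipy, OpenCV 4.12 (cv2) and the standard library are available. Lean on these libraries where they do the work, as an engineer would, in place of code of your own. Each camera call takes 0.05 s, during which the arm holds its last target. There are 200 camera calls.

TASK

Of the three toothed gauge leaves lying on the bench, find the one whose teeth have the same spacing as the thread of the spindle clamped in the checking stand. Lay it flat on the stand's ledge in front of the spindle with its teeth towards the thread, push it until all its teeth are fully home in the thread, and let go; only this leaf may be left on the stand.

Things in the scene. Friction and masses are not known exactly. Their poses are not given: they have to be found in the camera images.
- stand: Checking stand, fixed to the bench: grey base plate with a bright ledge and, behind it, a steel spindle held in two grey end blocks (54 mm high, 44 mm deep, 18 mm thick, at y = +-103 mm). Origin on the bench top below the middle of the spindle's axis; x runs level from the ledge towards the spindle, y along the spindle, z up. Nothing on it moves.
- spindle (a point): Middle of the spindle's axis, 27 mm above the bench; axes as the stand. Round thread of 24 mm pitch, 40 mm over the crests, 168 mm long. On the ledge side at axis height the crests (10 mm wide, rounded) are at y = 0, +-24, +-48, +-72 mm and reach x = -20 mm; the grooves between them (14 mm wide at the bottom, 8.5 mm deep) are centred at y = +-12, +-36, +-60 mm.
- ledge (a point): Centre of the ledge's flat top, 22 mm above the bench, 112 mm along x, 190 mm along y; axes as the stand. The leaf's teeth reach over its far edge into the thread.
- home (a point): Where the grip centre of the fitting leaf is when it is fully home in the middle of the thread (plate's front edge against the crests); axes as the stand. Home 24 mm further along y, either way, is as good: all four teeth are in grooves. Each 7 mm tooth has 3.5 mm of play to either side in its groove; the round ends help it in when pushed along x.
- leaf_four_grip (a point): Loose leaf with FOUR teeth at 24 mm spacing (7 wide, 8 long), 0.2 kg: steel plate 60 x 92 x 10 mm, flat on the bench, teeth roughly away from the robot; upright black grip block, 36 along x, 18 along y, 34 tall. Point: block's centre, 27 mm above the leaf's underside. x to the teeth, y along them, z up. From it: plate x = -24 to +36 mm, teeth at y = +-12 and +-36.
- leaf_four_tip (a point): Point midway along the line through the four-tooth leaf's tooth tips (between its two middle teeth), 5 mm above the leaf's underside; axes as the leaf. Fully home it is 12 mm short of the spindle's axis (stand x = -12 mm), at the height of the axis.
- leaf_six_grip (a point): Loose leaf with SIX finer teeth at 16 mm spacing (5 mm wide, 6 mm long); plate, grip block, point and axes as for the four-tooth leaf.
- leaf_three_grip (a point): Loose leaf with THREE coarse teeth at 34 mm spacing (10 mm wide, 10 mm long); plate, grip block, point and axes as for the four-tooth leaf.

How it is judged:
By the outcome, as a careful person would: the job done as asked, in the order asked, and still so for the second after the job is handed in, with the robot touching nothing.
It also fails if it takes over 35 s, if anything falls off the work surface, if the arm or the gripper's body presses on something with over 40 N, if the wrist force passes 120 N, or if a joint passes its speed limit or range.

## Working session

There is one attempt and no reset: what is moved stays moved. The work goes in short steps, Python scripts to look and compute and a shell command to move; the robot and the scene stay as the last step left them, time stands still between calls to the robot, and variables do not carry over. Pictures are saved under pics/ and viewed, at most 10 in all, crops included, and the job is handed in when it is done.

```bash
mkdir -p pics; cat > h.py <<'E'
import numpy as np, cv2
from workcell import monitor, optics, job_done
def K(f):
    F=f["frame"].shape[0]/2/np.tan(np.radians(f["fovy"])/2); return F
def ray(f,u,v):
    F=K(f); d=np.array([(u-f["cx"])/F,(v-f["cy"])/F]); s=d.copy()
    for _ in range(20): s=d/(1+f["k1"]*(s@s))
    R=np.array(f["R"]); t=np.array(f["t"])
    return -R.T@t, R.T@np.array([s[0],s[1],1.])
def onz(f,u,v,z):
    o,d=ray(f,u,v); return o+d*(z-o[2])/d[2]
def proj(f,X):
    c=np.array(f["R"])@np.array(X)+np.array(f["t"]); s=c[:2]/c[2]; s=s*(1+f["k1"]*(s@s))
    return s*K(f)+np.array([f["cx"],f["cy"]])
E
python3 - <<'E'
from h import *
np.set_printoptions(precision=3,suppress=True)
ims=[]
for c in("top","scene"):
    f=optics.grab_frame(c); cv2.imwrite(f"pics/{c}0.png",f["frame"])
    o,d=ray(f,256,192); print(c,o,d,f["fovy"])
    for n in("stand","leaf_four_grip","leaf_six_grip","leaf_three_grip"):
        for m in optics.masks_of(n,c)[:2]:
            r=m["region"]; ys,xs=np.nonzero(r)
            print(n,round(m["p"],2),m["rect"],onz(f,xs.mean(),ys.mean(),0.01), cv2.minAreaRect(np.c_[xs,ys].astype(np.float32)))
s=monitor.observe(); print(s)
E
```

```text
top [ 0.331 -0.034  1.119] [ 0.19  -0.015 -0.982] 49.05474455592727
stand 0.67 [104.6, 151.3, 97.7, 75.3] [0.549 0.218 0.01 ] ((153.65383911132812, 188.7692413330078), (60.99211883544922, 91.58623504638672), 78.69007110595703)
stand 0.47 [261.3, 212.9, 36.0, 29.6] [ 0.447 -0.113  0.01 ] ((279.3287353515625, 228.75413513183594), (35.31953811645508, 24.17706298828125), 3.012787342071533)
leaf_four_grip 0.74 [260.6, 215.3, 37.8, 27.7] [ 0.447 -0.115  0.01 ] ((280.0, 229.0), (24.0, 36.0), 90.0)
leaf_six_grip 0.72 [343.6, 217.2, 38.1, 26.1] [ 0.446 -0.328  0.01 ] ((360.22308349609375, 230.28466796875), (25.675188064575195, 36.3421745300293), 82.87498474121094)
leaf_three_grip 0.56 [300.1, 175.6, 34.8, 25.3] [ 0.565 -0.217  0.01 ] ((318.0, 185.5), (25.0, 34.0), 90.0)
leaf_three_grip 0.27 [107.5, 150.1, 96.5, 79.9] [0.549 0.219 0.01 ] ((153.57821655273438, 189.11927795410156), (61.83700180053711, 93.1594467163086), 78.54124450683594)
scene [-0.265 -0.661  0.93 ] [ 0.601  0.471 -0.646] 45.053900698604
stand 0.88 [157.3, 146.2, 78.5, 56.5] [0.554 0.216 0.01 ] ((198.3189239501953, 171.21351623
[... 359 characters left out ...]
72863769531, 24.149534225463867), 26.56505012512207)
leaf_three_grip 0.69 [294.6, 213.3, 38.5, 29.3] [ 0.561 -0.219  0.01 ] ((314.5000305175781, 228.00001525878906), (34.882659912109375, 21.0190372467041), 26.56505012512207)
{'clock': 0.5, 'qpos': array([-1.326,  0.521, -0.036,  1.6  ,  0.021,  1.021, -0.113]), 'qd': array([-0.   , -0.001,  0.003, -0.   , -0.001,  0.   ,  0.   ]), 'joint_efforts': array([ -0.001, -92.628,   1.978, -37.004,   0.018,   0.003,   0.   ]), 'position': array([0.194, 0.594, 0.231]), 'tool_rot': array([-3.141, -0.   ,  2.827]), 'force': array([ 0.571,  0.306, -0.02 ]), 'moment': array([-0.019,  0.02 ,  0.019]), 'finger_force': 0.0, 'grip_width': 0.08533111230314161}
```

View pics/top0.png

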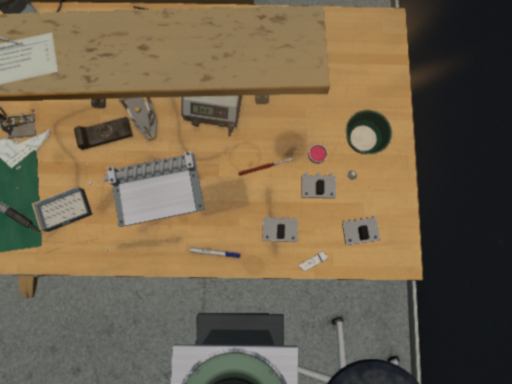

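View pics/scene0.png

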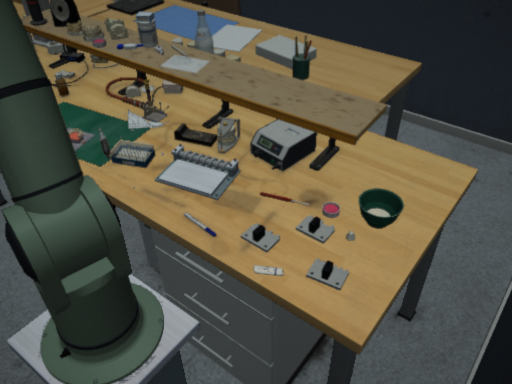

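The leaves are near (280,230), (320,186) and (361,231) in the top picture, and the stand is near (154,189) with the spindle on its far side. I'll zoom in to check the teeth and the stand's yaw.

```bash
python3 - <<'E'
from h import *
np.set_printoptions(precision=4,suppress=True)
f=optics.grab_frame("top"); im=f["frame"]
a=cv2.resize(im[165:250,255:390],None,fx=5,fy=5,interpolation=cv2.INTER_CUBIC)[:, :790]
b=cv2.resize(im[145:230,100:210],None,fx=5,fy=5,interpolation=cv2.INTER_CUBIC)
cv2.imwrite("pics/a.png",a);cv2.imwrite("pics/b.png",b)
# leaf block
g=im.max(2); 
for n,(l,t,w,h) in dict(four=(262,214,36,30),three=(300,173,36,28),six=(343,216,38,30)).items():
    m=(g[t:t+h,l:l+w]<60); ys,xs=np.nonzero(m); print(n,xs.mean()+l,ys.mean()+t,m.sum(),onz(f,xs.mean()+l,ys.mean()+t,0.03))
for z in(0.2,0.3,0.4): print(z,onz(f,150,97,z))
E
```

```text
four 280.5 231.0 78 [ 0.4401 -0.1147  0.03  ]
three 319.6666666666667 186.91919191919192 99 [ 0.5584 -0.2184  0.03  ]
six 363.13157894736844 232.42105263157896 114 [ 0.4393 -0.3299  0.03  ]
0.2 [0.7305 0.2019 0.2   ]
0.3 [0.687  0.1763 0.3   ]
0.4 [0.6435 0.1506 0.4   ]
```

View pics/a.png

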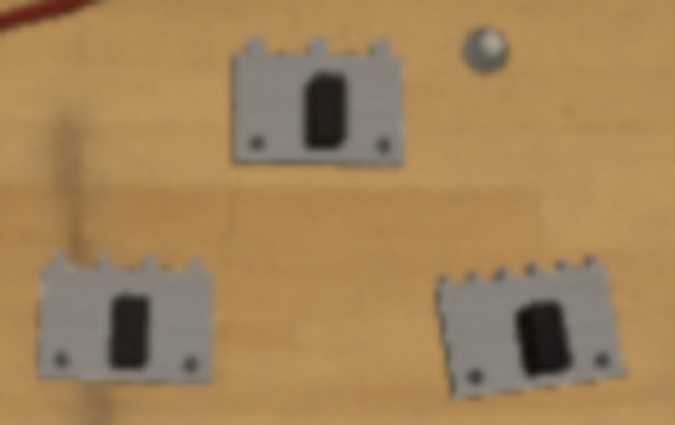

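View pics/b.png

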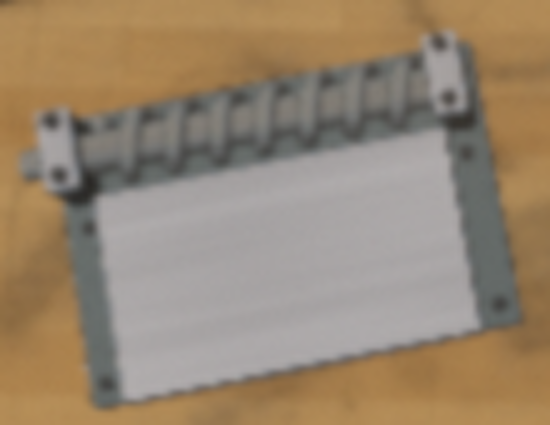

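Picture a: the lower-left leaf is the one with four teeth (block at full-image px (280.5,231)), the top one has three and the right one six. Picture b: the end-block tops are at px ≈ (111,175) and (189,160), so the stand is turned by about 0.2 rad.

```bash
python3 - <<'E'
from h import *
np.set_printoptions(precision=4,suppress=True)
f=optics.grab_frame("top")
P=lambda u,v,z,o:onz(f,u/5-.4+o[0],v/5-.4+o[1],z)
o=(100,145)
L=P(57,150,.054,o);R=P(445,75,.054,o);d=L-R
yaw=np.arctan2(-d[0],d[1]); print("stand",(L+R)/2,np.linalg.norm(d),yaw)
A,B=P(118,402,.022,o),P(480,328,.022,o);d=A-B;print("ledge front",A,B,np.linalg.norm(d),np.arctan2(-d[0],d[1]))
o=(255,165)
A,B=P(38,380,.01,o),P(213,382,.01,o);d=A-B;print("leaf front",A,B,np.linalg.norm(d),np.arctan2(-d[0],d[1]),(A+B)/2)
A,B=P(60,257,.01,o),P(195,264,.01,o);d=A-B;print("teeth",np.linalg.norm(d),np.arctan2(-d[0],d[1]),(A+B)/2)
E
```

```text
stand [0.5993 0.2275 0.054 ] 0.20445522236013844 0.2134110918810711
ledge front [0.4505 0.2958 0.022 ] [0.4925 0.1082 0.022 ] 0.1923089183540606 0.2199102086704106
leaf front [ 0.4162 -0.0681  0.01  ] [ 0.4164 -0.1602  0.01  ] 0.0920637229410568 0.00206619566004726 [ 0.4163 -0.1141  0.01  ]
teeth 0.0718381256489901 -0.0378270236206964 [ 0.4801 -0.1151  0.01  ]
```

```bash
python3 -m handwheel '[{"dx":-5.1,"dy":-3.4},{"dx":-5.1,"dy":-3.4},{"dx":-5.1,"dy":-3.4},{"dx":-5.1,"dy":-3.4},{"dx":-5.1,"dy":-3.4},{"dx":-5.1,"dy":-3.4},{"dx":-5.1,"dy":-3.4},{"wz":-0.15}]'; python3 -m handwheel '[{"wz":-0.15},{"dy":0}]'
```

```text
schema error: expected keys dx, dy, dz, wx, wy, wz, claw
schema error: expected keys dx, dy, dz, wx, wy, wz, claw
```

```bash
python3 -m handwheel '[{"dx":-5.1,"dy":-3.4,"dz":0,"wx":0,"wy":0,"wz":0,"claw":100},{"dx":-5.1,"dy":-3.4,"dz":0,"wx":0,"wy":0,"wz":0,"claw":100},{"dx":-5.1,"dy":-3.4,"dz":0,"wx":0,"wy":0,"wz":0,"claw":100},{"dx":-5.1,"dy":-3.4,"dz":0,"wx":0,"wy":0,"wz":0,"claw":100},{"dx":-5.1,"dy":-3.4,"dz":0,"wx":0,"wy":0,"wz":0,"claw":100},{"dx":-5.1,"dy":-3.4,"dz":0,"wx":0,"wy":0,"wz":0,"claw":100},{"dx":0,"dy":0,"dz":0,"wx":0,"wy":0,"wz":-0.15,"claw":100},{"dx":0,"dy":0,"dz":0,"wx":0,"wy":0,"wz":-0.15,"claw":100}]'
```

```text
clock: 1.6
position: [0.4218, 0.3049, 0.2314]
tool_rot: [3.141, 0.0, 3.13]
force: [0.2, -0.9, -0.9]
grip_width: 0.0852
finger_force: 0.0
```

```bash
python3 -m handwheel '[{"dx":-0.3,"dy":-6,"dz":0,"wx":0,"wy":0,"wz":0,"claw":100},{"dx":-0.3,"dy":-6,"dz":0,"wx":0,"wy":0,"wz":0,"claw":100},{"dx":-0.3,"dy":-6,"dz":0,"wx":0,"wy":0,"wz":0,"claw":100},{"dx":-0.3,"dy":-6,"dz":1.5,"wx":0,"wy":0,"wz":0,"claw":100},{"dx":-0.3,"dy":-6,"dz":2,"wx":0,"wy":0,"wz":0,"claw":100},{"dx":-0.3,"dy":-6,"dz":3,"wx":0,"wy":0,"wz":0,"claw":100},{"dx":0,"dy":-6,"dz":3,"wx":0,"wy":0,"wz":0,"claw":100},{"dx":0,"dy":0,"dz":0,"wx":0,"wy":0,"wz":0,"claw":100}]'
python3 - <<'E'
from h import *
np.set_printoptions(precision=4,suppress=True)
f=optics.grab_frame("wrist"); im=f["frame"]; 
s=monitor.observe(); print(s["position"],s["tool_rot"])
for p in [(.44,-.1145,.044),(.416,-.068,.01),(.416,-.160,.01)]: print(proj(f,p))
g=(im.max(2)<60).astype(np.uint8)
n,l,st,c=cv2.connectedComponentsWithStats(g)
for i in range(1,n):
    if st[i,4]>300: print(st[i],c[i],onz(f,*c[i],.044))
for m in optics.masks_of("leaf_four_grip","wrist")[:2]:
    ys,xs=np.nonzero(m["region"]); print(m["p"],m["rect"],onz(f,xs.mean(),ys.mean(),.01))
cv2.imwrite("pics/w1.png",im)
E
```

```text
clock: 2.6
position: [0.4315, -0.1095, 0.1392]
tool_rot: [-3.141, -0.003, 3.12]
force: [0.3, 0.8, 0.6]
grip_width: 0.0855
finger_force: 0.0
[ 0.4323 -0.1073  0.1401] [-3.1413 -0.0015  3.123 ]
[249.7335 203.6078]
[304.3642 162.8905]
[196.4241 165.1762]
[   0    0   35   57 1683] [14.6221 28.6898] [ 0.3093 -0.2739  0.044 ]
[ 35   0  17  54 394] [43.6168 25.5863] [ 0.3086 -0.2525  0.044 ]
[228   2 134  23 598] [293.102   20.8913] [ 0.3118 -0.0821  0.044 ]
[ 50 161  28  69 325] [ 65.16   193.4031] [ 0.4287 -0.2581  0.044 ]
[ 241  174   23   51 1123] [251.8789 199.1211] [ 0.4364 -0.1128  0.044 ]
[  0 178  27  50 954] [ 10.1415 201.8459] [ 0.4348 -0.3052  0.044 ]
[    0   233   512   151 35423] [255.6505 338.4629] [ 0.5672 -0.1127  0.044 ]
0.9 [199.5, 162.6, 104.8, 78.6] [ 0.4453 -0.1133  0.01  ]
```

View pics/w1.png

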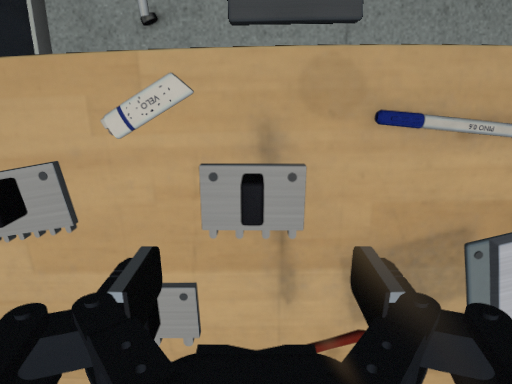

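The wrist view shows the four-tooth leaf square to the tool, with its block at px (252,200) and its teeth pointing down the picture (+x). I'll descend and grip it.

```bash
python3 -m handwheel '[{"dx":-0.7,"dy":-0.5,"dz":4,"wx":0,"wy":0,"wz":0,"claw":100},{"dx":0,"dy":0,"dz":5,"wx":0,"wy":0,"wz":0,"claw":70},{"dx":0,"dy":0,"dz":3.4,"wx":0,"wy":0,"wz":0,"claw":60},{"dx":0,"dy":0,"dz":0,"wx":0,"wy":0,"wz":0,"claw":40},{"dx":0,"dy":0,"dz":0,"wx":0,"wy":0,"wz":0,"claw":0},{"dx":0,"dy":0,"dz":0,"wx":0,"wy":0,"wz":0,"claw":0},{"dx":0,"dy":0,"dz":0,"wx":0,"wy":0,"wz":0,"claw":0}]' 70
```

```text
clock: 3.58
position: [0.4409, -0.1106, 0.0182]
tool_rot: [-3.142, 0.003, 3.127]
force: [-1.8, 1.8, 16.2]
grip_width: 0.017
finger_force: 70.6
```

```bash
python3 -m handwheel '[{"dx":0,"dy":0,"dz":-5,"wx":0,"wy":0,"wz":0,"claw":0},{"dx":-0.5,"dy":3,"dz":-5,"wx":0,"wy":0,"wz":0,"claw":0},{"dx":-1.3,"dy":6,"dz":0,"wx":0,"wy":0,"wz":0,"claw":0},{"dx":-1.3,"dy":6,"dz":0,"wx":0,"wy":0,"wz":0,"claw":0},{"dx":-1.4,"dy":6,"dz":0,"wx":0,"wy":0,"wz":0,"claw":0},{"dx":-1.5,"dy":6,"dz":0,"wx":0,"wy":0,"wz":-0.11,"claw":0},{"dx":-1.5,"dy":5,"dz":0,"wx":0,"wy":0,"wz":-0.12,"claw":0},{"dx":0,"dy":0,"dz":0,"wx":0,"wy":0,"wz":0,"claw":0}]'
python3 - <<'E'
from h import *
np.set_printoptions(precision=4,suppress=True)
f=optics.grab_frame("wrist"); cv2.imwrite("pics/w2.png",f["frame"])
t=optics.grab_frame("top"); cv2.imwrite("pics/t2.png",cv2.resize(t["frame"][120:245,90:240],None,fx=5,fy=4.8,interpolation=cv2.INTER_CUBIC))
s=monitor.observe(); print(s["position"],s["tool_rot"],s["clock"],s["force"])
S=np.array([.5993,.2275,0]);c,n=np.cos(.215),np.sin(.215);W=lambda x,y,z:S+[c*x-n*y,n*x+c*y,z]
for p in [(-20,0,27),(-20,24,27),(-20,-24,27),(-132,95,22),(-132,-95,22)]: print(p,proj(f,W(*[q/1000 for q in p])))
E
```

```text
clock: 4.58
position: [0.514, 0.2142, 0.1175]
tool_rot: [3.14, 0.002, -2.919]
force: [0.7, -0.0, -2.7]
grip_width: 0.0167
finger_force: 69.0
[0.5139 0.2097 0.1173] [-3.1415  0.0004 -2.926 ] 4.675 [-0.1544 -1.3399 -1.8325]
(-20, 0, 27) [248.7361 272.1022]
(-20, 24, 27) [278.3261 272.2293]
(-20, -24, 27) [219.1398 271.9054]
(-132, 95, 22) [378.9149 133.1223]
(-132, -95, 22) [118.9265 131.4538]
```

View pics/w2.png

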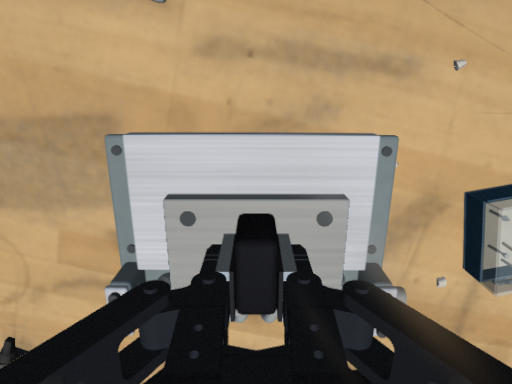

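The wrist view shows the leaf parallel to the ledge: its rear edge is at row 195, cols 165–348, and the ledge front is at row 134, cols ~123–378. I'll measure the lateral offset from gradients.

```bash
python3 - <<'E'
from h import *
np.set_printoptions(precision=4,suppress=True)
f=optics.grab_frame("wrist"); im=f["frame"]; g=cv2.GaussianBlur(im,(3,3),0).astype(float).mean(2)
s=monitor.observe(); p=np.array(s["position"]); yaw=s["tool_rot"][2]; print(p,yaw)
def pk(line,a,b,sg):
    d=sg*np.gradient(line); i=a+np.argmax(d[a:b]); w=d[i-1:i+2]; return i+.5*(w[0]-w[2])/(w[0]-2*w[1]+w[2])
for r in (145,160,175,190):
    L=pk(g[r],112,142,1); R=pk(g[r],360,390,-1)
    A=onz(f,L,r,.022);B=onz(f,R,r,.022); 
    print(r,L,R,(A+B)/2,np.linalg.norm(A-B))
F=[onz(f,c,pk(g[:,c],122,145,1),.022) for c in (150,200,250,300,350)]
d=F[-1]-F[0]; print("ledge front mid",F[2],"yaw",np.arctan2(-d[0],d[1]))
zl=p[2]-.018
for r in (205,215,230):
    L=pk(g[r],155,180,-1); R=pk(g[r],338,358,1); A=onz(f,L,r,zl+.01);B=onz(f,R,r,zl+.01);print(r,L,R,(A+B)/2,np.linalg.norm(A-B))
E_=[onz(f,c,pk(g[:,c],188,205,1),zl+.01) for c in (175,210,300,340)]
d=E_[-1]-E_[0]; print(E_,"leaf yaw",np.arctan2(-d[0],d[1]))
E
```

```text
[0.514  0.2089 0.1172] -2.927318811620176
145 129.32666666666665 385.0612244897959 [0.4779 0.2028 0.022 ] 0.18876897792361202
160 130.9712643678161 383.4620253164557 [0.4889 0.2052 0.022 ] 0.18875754853014184
175 132.69444444444446 381.8452380952381 [0.5002 0.2078 0.022 ] 0.1887149812840212
190 134.35 380.2142857142857 [0.5117 0.2103 0.022 ] 0.1887562773941796
ledge front mid [0.473  0.1963 0.022 ] yaw 0.21737848993296877
205 162.2032967032967 349.3285714285714 [0.4942 0.2052 0.1092] 0.0920120123312869
215 163.25903614457832 348.10869565217394 [0.4993 0.2063 0.1092] 0.09176175642925967
230 164.8875 346.85714285714283 [0.5072 0.2081 0.1092] 0.09166617956256119
[array([0.4996, 0.166 , 0.1092]), array([0.4959, 0.1828, 0.1092]), array([0.4866, 0.2256, 0.1092]), array([0.4824, 0.2448, 0.1092])] leaf yaw 0.2145311171775264
```

```bash
python3 -m handwheel '[{"dx":0,"dy":0.1,"dz":3,"wx":0,"wy":0,"wz":0,"claw":0},{"dx":0,"dy":0,"dz":3,"wx":0,"wy":0,"wz":0,"claw":0},{"dx":0,"dy":0,"dz":1,"wx":0,"wy":0,"wz":0,"claw":0},{"dx":0,"dy":0,"dz":0.4,"wx":0,"wy":0,"wz":0,"claw":0},{"dx":0,"dy":0,"dz":0.2,"wx":0,"wy":0,"wz":0,"claw":0},{"dx":0,"dy":0,"dz":0,"wx":0,"wy":0,"wz":0,"claw":0}]'; python3 -c "
from h import *
s=monitor.observe();print(s['position'],s['tool_rot'],s['force'])"
```

```text
clock: 5.48
position: [0.5142, 0.2106, 0.0413]
tool_rot: [3.141, 0.001, -2.927]
force: [-0.5, 0.3, -2.4]
grip_width: 0.0165
finger_force: 69.0
[0.51423536 0.21056803 0.04133357] [ 3.14141528e+00  9.30205093e-04 -2.92660485e+00] [-0.54681684  0.31120778 -2.38075852]
```

Just above the ledge now. I'll push in slowly, staying about 1 mm above it, then settle.

```bash
python3 -m handwheel '[{"dx":-0.6,"dy":0,"dz":0.1,"wx":0,"wy":0,"wz":0,"claw":0},{"dx":-0.6,"dy":0,"dz":0,"wx":0,"wy":0,"wz":0,"claw":0},{"dx":-0.5,"dy":0,"dz":0,"wx":0,"wy":0,"wz":0,"claw":0},{"dx":-0.4,"dy":0,"dz":0,"wx":0,"wy":0,"wz":0,"claw":0},{"dx":-0.3,"dy":0,"dz":0,"wx":0,"wy":0,"wz":0,"claw":0},{"dx":0,"dy":0,"dz":0,"wx":0,"wy":0,"wz":0,"claw":0}]'; python3 -c "
from h import *
s=monitor.observe();print(s['position'],s['tool_rot'],s['force'])"
```

```text
clock: 6.22
position: [0.5372, 0.2157, 0.0403]
tool_rot: [3.141, -0.001, -2.926]
force: [-8.0, -1.7, 11.0]
grip_width: 0.0165
finger_force: 70.9
[0.53715423 0.2157049  0.04027693] [ 3.14149722e+00 -8.71797025e-04 -2.92636785e+00] [-8.01410662 -1.68596835 11.00873483]
```

```bash
python3 -m handwheel '[{"dx":-0.3,"dy":0,"dz":0,"wx":0,"wy":0,"wz":0,"claw":0},{"dx":-0.2,"dy":0,"dz":0,"wx":0,"wy":0,"wz":0,"claw":0},{"dx":0,"dy":0,"dz":0,"wx":0,"wy":0,"wz":0,"claw":0}]';python3 -m handwheel '[{"dx":-0.2,"dy":0,"dz":0,"wx":0,"wy":0,"wz":0,"claw":0},{"dx":0,"dy":0,"dz":0,"wx":0,"wy":0,"wz":0,"claw":0}]'
python3 - <<'E'
from h import *
f=optics.grab_frame("wrist"); cv2.imwrite("pics/w3.png",f["frame"])
t=optics.grab_frame("top"); cv2.imwrite("pics/t3.png",cv2.resize(t["frame"][130:230,95:215],None,fx=6,fy=6,interpolation=cv2.INTER_CUBIC))
E
```

```text
clock: 6.6
position: [0.5419, 0.2167, 0.0403]
tool_rot: [3.142, -0.001, -2.926]
force: [-9.8, -1.5, 11.8]
grip_width: 0.0168
finger_force: 71.2
clock: 6.85
position: [0.5438, 0.2171, 0.0403]
tool_rot: [3.142, -0.001, -2.926]
force: [-9.7, -1.9, 12.1]
grip_width: 0.0166
finger_force: 71.0
```

No contact yet. I'll keep pushing in small steps and watch the force.

```bash
python3 -m handwheel '[{"dx":-0.15,"dy":0,"dz":0,"wx":0,"wy":0,"wz":0,"claw":0},{"dx":0,"dy":0,"dz":0,"wx":0,"wy":0,"wz":0,"claw":0}]'; python3 -m handwheel '[{"dx":-0.15,"dy":0,"dz":0,"wx":0,"wy":0,"wz":0,"claw":0},{"dx":0,"dy":0,"dz":0,"wx":0,"wy":0,"wz":0,"claw":0}]';  python3 -m handwheel '[{"dx":-0.1,"dy":0,"dz":0,"wx":0,"wy":0,"wz":0,"claw":0},{"dx":0,"dy":0,"dz":0,"wx":0,"wy":0,"wz":0,"claw":0}]'
```

```text
clock: 7.2
position: [0.5452, 0.2174, 0.0402]
tool_rot: [3.142, -0.001, -2.926]
force: [-10.8, -2.0, 12.8]
grip_width: 0.0166
finger_force: 71.1
clock: 7.45
position: [0.5466, 0.2178, 0.0403]
tool_rot: [3.142, -0.001, -2.926]
force: [-9.7, -2.3, 13.2]
grip_width: 0.0165
finger_force: 71.1
clock: 7.7
position: [0.5472, 0.2179, 0.0403]
tool_rot: [-3.142, -0.002, -2.926]
force: [-12.3, -2.6, 16.7]
grip_width: 0.017
finger_force: 71.5
```

```bash
python3 -m handwheel '[{"dx":-0.1,"dy":0,"dz":0,"wx":0,"wy":0,"wz":0,"claw":0},{"dx":0,"dy":0,"dz":0,"wx":0,"wy":0,"wz":0,"claw":0}]';  python3 -m handwheel '[{"dx":-0.1,"dy":0,"dz":0,"wx":0,"wy":0,"wz":0,"claw":0},{"dx":0,"dy":0,"dz":0,"wx":0,"wy":0,"wz":0,"claw":0}]'
python3 - <<'E'
from h import *
f=optics.grab_frame("scene"); 
u=proj(f,(.57,.22,.03)).astype(int); print(u)
cv2.imwrite("pics/s3.png",cv2.resize(f["frame"][u[1]-45:u[1]+45,u[0]-60:u[0]+60],None,fx=6,fy=6,interpolation=cv2.INTER_CUBIC))
E
```

```text
clock: 7.95
position: [0.5473, 0.2179, 0.0403]
tool_rot: [-3.141, -0.004, -2.926]
force: [-19.1, -3.7, 22.6]
grip_width: 0.0167
finger_force: 72.8
clock: 8.2
position: [0.5475, 0.2179, 0.0403]
tool_rot: [-3.141, -0.006, -2.926]
force: [-24.1, -5.2, 29.3]
grip_width: 0.017
finger_force: 73.7
[200 165]
```

View pics/w3.png

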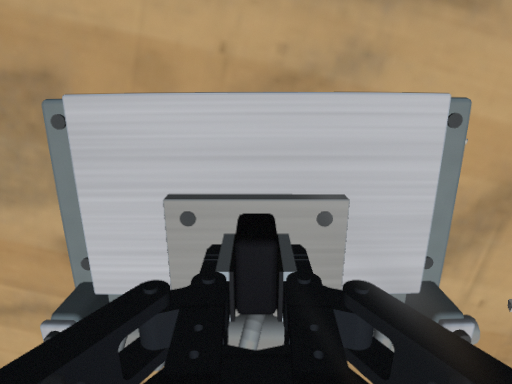

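Firm contact at a grip stand-x of about -53 mm. Home is -56 and sitting on the crests would be -64, so the leaf looks home. I'll ease off, release and retreat.

```bash
python3 -m handwheel '[{"dx":0.1,"dy":0,"dz":-0.05,"wx":0,"wy":0,"wz":0,"claw":0},{"dx":0,"dy":0,"dz":0,"wx":0,"wy":0,"wz":0,"claw":30},{"dx":0,"dy":0,"dz":0,"wx":0,"wy":0,"wz":0,"claw":60},{"dx":0,"dy":0,"dz":0,"wx":0,"wy":0,"wz":0,"claw":60},{"dx":0,"dy":0,"dz":-2,"wx":0,"wy":0,"wz":0,"claw":60},{"dx":0,"dy":0,"dz":-5,"wx":0,"wy":0,"wz":0,"claw":60},{"dx":3,"dy":0,"dz":-5,"wx":0,"wy":0,"wz":0,"claw":60},{"dx":5,"dy":0,"dz":0,"wx":0,"wy":0,"wz":0,"claw":60}]'
python3 - <<'E'
from h import *
s=monitor.observe();print(s['position'],s['force'],s['clock'])
f=optics.grab_frame("wrist"); cv2.imwrite("pics/w4.png",f["frame"])
E
```

```text
clock: 9.25
position: [0.4724, 0.2017, 0.1644]
tool_rot: [3.14, 0.007, -2.927]
force: [0.1, 0.6, -1.5]
grip_width: 0.0515
finger_force: 0.0
[0.47239237 0.20174753 0.16435874] [ 0.12757146  0.5656037  -1.48253415] 9.25
```

View pics/w4.png

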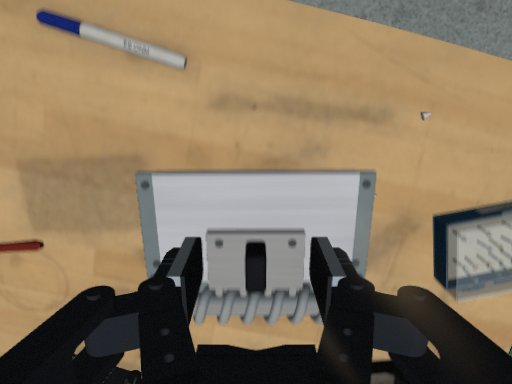

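The leaf lies flat against the thread around row 292, cols 207–304. One zoom to confirm the teeth are seated.

```bash
python3 - <<'E'
from h import *
f=cv2.imread("pics/w4.png"); cv2.imwrite("pics/w4z.png",cv2.resize(f[220:330,190:320],None,fx=5,fy=5,interpolation=cv2.INTER_CUBIC))
E
```

```text
(no output)
```

View pics/w4z.png

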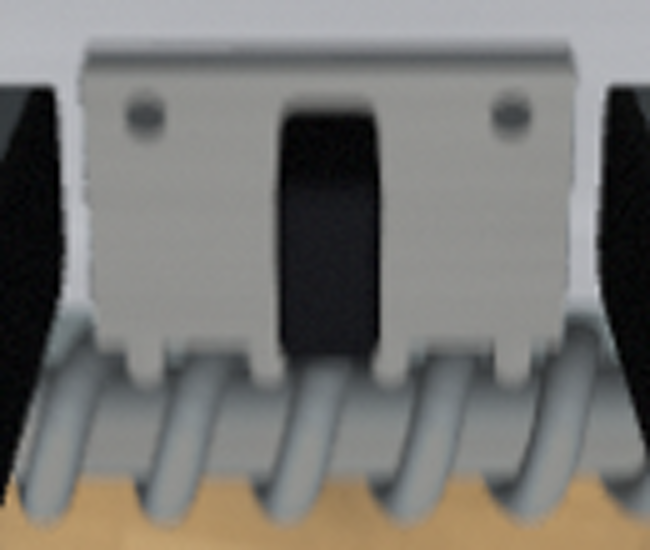

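All four teeth sit in the grooves, the plate's edge is against the crests and the gripper is clear, so I'm handing in.

```bash
python3 -c "
from workcell import job_done
print(job_done())"
```

```text
the job is handed in; nothing more can be done
None
```

The four-tooth leaf (24 mm spacing, matching the thread) lies flat on the ledge with all its teeth home in the thread; it is released, the arm is clear, and the job is handed in, with the verdict not shown to me.

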